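Snap the cover onto a splice closure and keep it pressed on its gasket

ROBOT

A 6-joint arm with a two-finger parallel gripper is mounted at the origin on the work surface. World frame = base frame: x ahead of the robot, y to its left, z up, the work surface at z = 0. Lengths are in mm, angles in degrees, forces in N, time in s.
With the tool pointing down it reaches from about 300 to 850 mm from the base axis. Payload 4.2 kg.
Tool frame: the origin (TCP) lies midway between the tips of the shut fingers; the grasp point (between the pads) lies 19 mm behind it; z points along the fingers, y is the line along which they close (so a half turn about z gives the same grasp; the last joint's range is limited). The gripper opens to 91 mm and grips with 3 to 60 N. Pads are 32 mm wide; open, the fingers measure 118 mm over their backs; the gripper's body (76 mm by 178 mm) begins 60 mm behind the grasp point.
Start: joints at [75.802, 18.312, 89.639, -0, 72.044, -1.146], TCP at [129.856, 560.161, 213.976] pointing down, gripper open.
Joint ranges: [-177.97, 177.97], [-48.28, 115.42], [12.27, 149.76], [-77.06, 257.06], [2.81, 150.46], [-146.56, 146.56]. Speed limits (degrees/s): [147.25, 147.25, 180, 180, 180, 180].

INTERFACE

Orientations are given as [roll, pitch, yaw] about the fixed x, y, z axes, in that order (R = Rz(yaw) Ry(pitch) Rx(roll)).
In Python, from workcell import env gives the robot as it stands.
- The arm moves only by the shell command python3 -m jog 'ROWS' [FORCE]. ROWS is a JSON object of lists of equal length, an entry for each row: "jaw": the finger opening in mm, from 0 to 91.2; "slide": the shift along the tool's x, y, z in units of 30 mm (1.0 is 30 mm), a list of three; "spin": the turn about the tool's z in units of 8 degrees (1.0 is 8 degrees). In form: {"jaw": [jaw, ...], "slide": [[dx, dy, dz], ...], "spin": [spin, ...]}. A call has 1 to 10 rows; each row shifts and turns the commanded pose from where the row before left it, along the tool's axes as they then stand; what a row does not reach is not made up. A row lasts 1/10 s, in which the tool goes at most 50 mm and 8.59 degrees, less where a joint would pass 70% of its speed; a pose out of reach is approached as far as the arm can. A call is refused whole if a number of a shift passes 1 or a number of a turn 1, either way. A call with a gripper value outside its range is refused whole. The fingers move at their own pace and stop on an object; FORCE is the grip in N (left out, the last holds). Time passes only in rows, so rows that do not move let the fingers close. It gives the time, the measured TCP pose, the force, the opening and the grip force at its end, in the units of the state.
- env.state(): the state, without advancing time (a new reading comes with each control period).
- env.grab_frame(name): name is "side" or "top" or "wrist"; returns the picture (420x560x3 uint8, red, green, blue); there is no depth.
- env.camera_model(name): a dict with "fx", "fy", "cx", "cy" (pixels), "camera_from_world" (4x4, takes a point from world to camera coordinates). Camera axes: x right, y up, looking along -z (the intrinsics and any distortion apply to the point x, -y, -z); pixel columns grow to the right and rows downward; lengths in mm; the calibration is good to about 2 mm. A picture is of the moment at which its call begins: read the wrist's pose just before it. camera_model takes no time and is no camera call; for the wrist camera it gives the pose at the moment of the call.
- env.job_done(): hands the job in; it is judged then, once.
The state is a dict: "time_s": time; "qpos": joint angles; "qvel": joint speeds; "effort": joint torques, N m; "ee_pos": TCP position; "ee_rot": TCP orientation; "force": force on the tool from outside, world axes, zero at the start; "torque": the same for the moment, N m; "gripper_width": finger opening in mm; "gripper_force": force on a finger pad.
Only numpy, scipy, OpenCV 4.12 (cv2) and the standard library are available. Lean on these libraries where they do the work, as an engineer would, in place of code of your own. Each camera call takes 0.05 s, during which the arm holds its last target. There are 200 camera calls.

TASK

Pick up the black domed cover with a light grip of no more than about 35 N, because its shell is thin, and lay it square on the splice closure that is clamped in the aluminium nest. Press it straight down until all four latches snap over it and the push suddenly eases, then keep pressing on the gasket with about 10 N, never more than 25 N. Finish like that, with the fingers still pressing the cover down, and leave the other things on the bench where they are.

Things in the scene. Friction and masses are not known exactly. Their poses are not given: they have to be found in the camera images.
- cover: Loose black plastic cover lying flange down, dome up, 0.1 to 0.16 kg. Origin: centre of the flange's underside; z up, y along its length. Flange 64 (x) x 150 (y) x 6 mm. Four round grey catch beads, 6 mm thick, 28 mm long, stick out 3 mm from its long sides at y = +-45 mm. A half turn makes no difference.
- dome_top (a point): Centre of the top of the cover's dome, 36 mm above the cover's origin. The dome is 38 (x) x 96 (y) mm with upright sides, 30 mm high above the flange: grip it across x near the middle of its length. The thin shell cracks when the fingers bear on it with more than 100 N in all, both pads added.
- bead0 (a point): middle of the cover's catch bead at (32, 45, 3.5) mm in the cover's frame
- bead1 (a point): middle of the cover's catch bead at (32, -45, 3.5) mm in the cover's frame
- bead2 (a point): middle of the cover's catch bead at (-32, 45, 3.5) mm in the cover's frame
- bead3 (a point): middle of the cover's catch bead at (-32, -45, 3.5) mm in the cover's frame
- nest: Fixed aluminium plate 120 (x) x 230 (y) x 12 mm on the bench, with the closure body clamped on it: black tub 66 (x) x 150 (y) mm, rim 40 mm above the bench, white tray inside. Origin: centre of the plate's underside, under the tub's centre; z up, y along the length. The cover goes on with its origin straight above this one and the y axes parallel, either way round.
- guide_top (a point): Top of one end guide, 66 mm above the bench. Upright guides stand 1.5 mm clear of the seated flange at both ends and beside its four corners; above 56 mm they flare outwards and catch a cover up to about 4 mm off.
- latch_tip (a point): Hook tip of one latch, at (32, 45, 51) mm in the nest's frame. Four grey sprung latches like it, at x = +-32, y = +-45 mm, 22 mm wide, 58 mm high. Going down, the beads meet them when the cover's origin is about 54 mm above the bench; the push grows to 8 to 20 N until it is at about 49 mm, then falls suddenly as the latches snap over the beads.
- seat (a point): Where the cover's origin lies when snapped and left alone: over the nest's origin, 44 mm above the bench. Pressing squeezes the gasket and sinks the cover below that, about 1 mm for each 4.5 N.
- gasket: Orange silicone gasket frame on the tub's rim, 64 by 148 mm, 5 mm wide. Origin: centre of its top, 44.5 mm above the bench when free. Springy: 4.5 N per mm, 4.5 mm of travel (20 N), then hard.
- sleeve_case: bystander: flat case of white and red splice sleeves, 65 x 100 x 20 mm; origin under its centre
- screwdriver: bystander: orange-handled screwdriver lying on the bench between cover and nest, pointing away from the robot
- dispenser: bystander: white alcohol pump bottle, 58 mm across, 116 mm high; origin under its centre
- wipes_box: bystander: green and white carton of wipes, 85 x 120 x 88 mm; origin under its centre
- locknut: bystander: black plastic ring nut, 38 mm across, 10 mm high, lying on the mat; origin under its centre
- bin: bystander: open blue bin, 100 x 140 x 50 mm, with black plugs in it; origin under its centre
- spanner: bystander: steel spanner lying on the bench
Not all that is in view belongs to the job. What is shaped like the cover but brown or yellow is not meant.

How it is judged (in metres and radians):
At the end, for the whole second after the job is handed in: The cover sits square on the closure (within 5 mm and 0.06 rad), dome up, all four catch beads at least 2 mm below the tips of the latches; the fingers are on it and the cover presses on the gasket with 5 to 28 N, all through the last second (horizontal distance between cover and nest below 0.005 m and angle between the y axis of cover and the y axis of nest, either way round below 0.06 rad and z of each of bead0, bead1, bead2, bead3 in the frame of nest below 0.0492 m and angle between cover's own z axis and vertical below 0.06 rad and contact force between cover and gasket between 5 and 28 N and contact force between the fingers and cover above 3 N and linear speed of cover below 0.02 m/s); the arm keeps its last pose, push and grip.
It fails at once if the fingers bear on the thin cover with more than 100 N in all (contact force between the fingers and cover above 100 N).
It fails at once if the cover is forced down on the gasket with more than 28 N (contact force between cover and gasket above 28 N).
It fails at once if another thing on the bench is moved by more than 30 mm (distance of any of sleeve_case, screwdriver, dispenser, wipes_box, locknut, bin, spanner from where it was at the start of the episode above 0.03 m).
It also fails if it takes over 67 s, if anything falls off the work surface, if the arm or the gripper's body presses on something with over 40 N, if the wrist force passes 120 N, or if a joint passes its speed limit or range.

## Working session

There is one attempt and no reset: what is moved stays moved. The work goes in short steps, Python scripts to look and compute and a shell command to move; the robot and the scene stay as the last step left them, time stands still between calls to the robot, and variables do not carry over. Pictures are saved under pics/ and viewed, at most 10 in all, crops included, and the job is handed in when it is done.

```bash
mkdir -p pics; python3 - <<'E'
from workcell import env
import cv2
for n in("top","side"):
    cv2.imwrite(f"pics/{n}0.png",cv2.cvtColor(cv2.resize(env.grab_frame(n),(800,600)),cv2.COLOR_RGB2BGR))
    print(env.camera_model(n))
print(env.state())
E
```

```text
{'fx': 438.00221910492166, 'fy': 438.00221910492166, 'cx': 284.8820752997369, 'cy': 206.35651136148212, 'camera_from_world': array([[-6.07955821e-03, -9.99976959e-01,  3.01989890e-03,
         1.84592401e+00],
       [ 9.91531055e-01, -5.63637647e-03,  1.29747443e-01,
        -5.36961615e+02],
       [-1.29727432e-01,  3.78313067e-03,  9.91542476e-01,
        -1.11162128e+03],
       [ 0.00000000e+00,  0.00000000e+00,  0.00000000e+00,
         1.00000000e+00]])}
{'fx': 502.59223055847445, 'fy': 502.59223055847445, 'cx': 282.56672029574406, 'cy': 205.73815075847247, 'camera_from_world': array([[ 9.97993779e-01, -6.08092571e-02,  1.76252969e-02,
        -5.47349454e+02],
       [ 1.89915168e-02,  5.53098576e-01,  8.32899326e-01,
        -7.44194699e+01],
       [-6.03965159e-02, -8.30893615e-01,  5.53143798e-01,
        -1.54754532e+03],
       [ 0.00000000e+00,  0.00000000e+00,  0.00000000e+00,
         1.00000000e+00]])}
{'time_s': 0.1, 'qpos': array([ 7.58018234e+01,  1.83489326e+01,  8.96994652e+01, -1.66033768e-03,
        7.20447581e+01, -1.14629301e+00]), 'qvel': array([-0.10308268, -0.12341576, -0.19818867, -0.07906422,  0.0883334 ,
        0.09065326]), 'effort': array([-5.64363418e-04, -4.13338244e+01, -2.32511133e+01,  7.28445640e-02,
        4.21470590e-02, -6.22978951e-05]), 'ee_pos': array([129.75418579, 559.70030762, 213.19446006]), 'ee_rot': array([-1.79906831e+02, -2.85282456e-04,  1.66948629e+02]), 'force': array([-0.83136969, -0.82189622,  0.46519137]), 'torque': array([-0.00510573,  0.01656589,  0.02222481]), 'gripper_force': 0.0, 'gripper_width': 91.20492875630345}
```

View pics/top0.png

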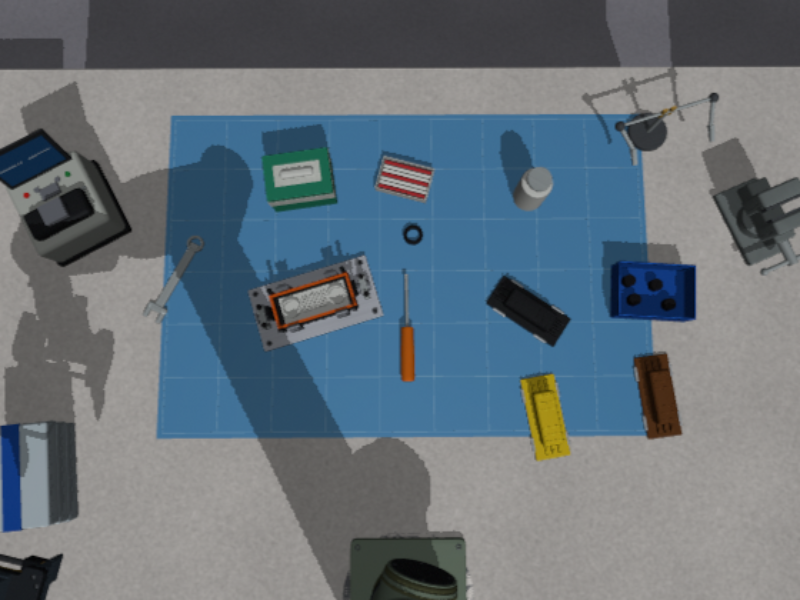

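View pics/side0.png

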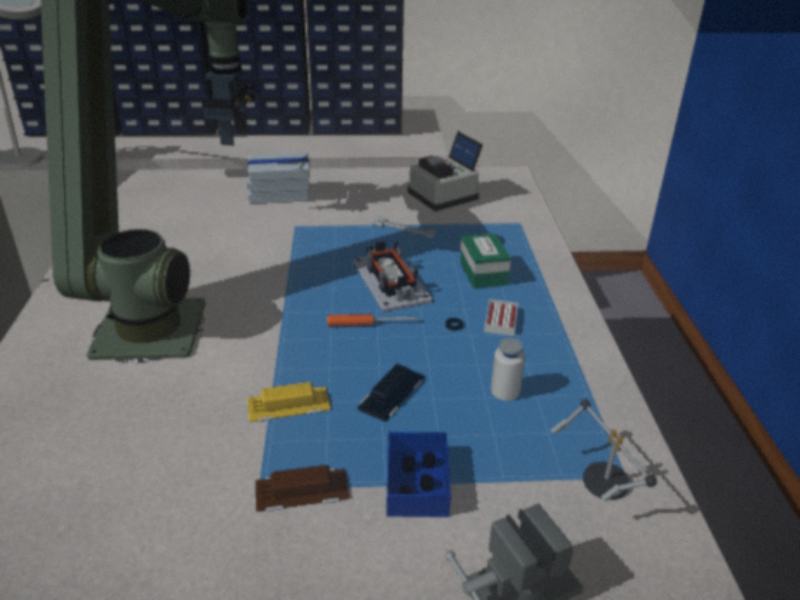

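Top view (800x600 scale): the black cover is at (529,310), the nest at (315,302) and the screwdriver lies between them at (407,330). The side view shows the cover at (392,391) and the nest at (392,275). I'll enlarge both.

```bash
cat > h.py <<'E'
from workcell import env
import numpy as np, cv2
def crop(img,c0,r0,w,h,k): return cv2.resize(img[r0:r0+h,c0:c0+w],None,fx=k,fy=k,interpolation=cv2.INTER_CUBIC)
def save(n,img): cv2.imwrite(f"pics/{n}.png",cv2.cvtColor(cv2.convertScaleAbs(img,alpha=1.5,beta=15),cv2.COLOR_RGB2BGR))
def ray(m,u,v):
    T=np.array(m["camera_from_world"]);R=T[:3,:3]
    d=R.T@np.array([(u-m["cx"])/m["fx"],-(v-m["cy"])/m["fy"],-1.]); return -R.T@T[:3,3],d
def atz(m,u,v,z):
    o,d=ray(m,u,v);return o+d*(z-o[2])/d[2]
def tri(obs):
    A=np.zeros((3,3));b=np.zeros(3);P=[]
    for m,u,v in obs:
        o,d=ray(m,u,v);d=d/np.linalg.norm(d);M=np.eye(3)-np.outer(d,d);A+=M;b+=M@o
    p=np.linalg.solve(A,b)
    res=[np.linalg.norm(np.cross(p-ray(*q)[0],ray(*q)[1]/np.linalg.norm(ray(*q)[1]))) for q in obs]
    return p,res
def proj(m,p):
    T=np.array(m["camera_from_world"]);c=T[:3,:3]@np.array(p)+T[:3,3]
    return m["cx"]+m["fx"]*c[0]/-c[2],m["cy"]-m["fy"]*c[1]/-c[2]
E
python3 - <<'E'
from h import *
t=env.grab_frame("top");s=env.grab_frame("side")
a=np.hstack([crop(t,335,185,70,60,5.7),crop(t,170,175,100,75,4)[:342,:399]])
b=np.hstack([crop(s,245,250,60,45,6.6)[:297,:396],crop(s,240,160,80,60,5)[:297,:400]])
w=min(a.shape[1],b.shape[1]);save("c1",np.vstack([a[:300,:w],b[:,:w]]));print(w,a.shape,b.shape)
m=env.camera_model("top")
for u,v in((529,310),(315,302)):print(atz(m,u*.7,v*.7,30))
E
```

```text
Traceback (most recent call last):
ValueError: all the input array dimensions except for the concatenation axis must match exactly, but along dimension 0, the array at index 0 has size 342 and the array at index 1 has size 300
```

```bash
python3 - <<'E'
from h import *
t=env.grab_frame("top");s=env.grab_frame("side")
C=lambda i,c,r:crop(i,c,r,100,75,4)
save("c1",np.vstack([np.hstack([C(t,320,180),C(t,170,175)]),np.hstack([C(s,225,240),C(s,230,155)])]))
m=env.camera_model("top")
for u,v in((529,310),(315,302)):print(atz(m,u*.7,v*.7,30))
E
```

```text
[ 508.19155805 -225.16527185   30.        ]
[525.22771009 167.69450116  30.        ]
```

View pics/c1.png

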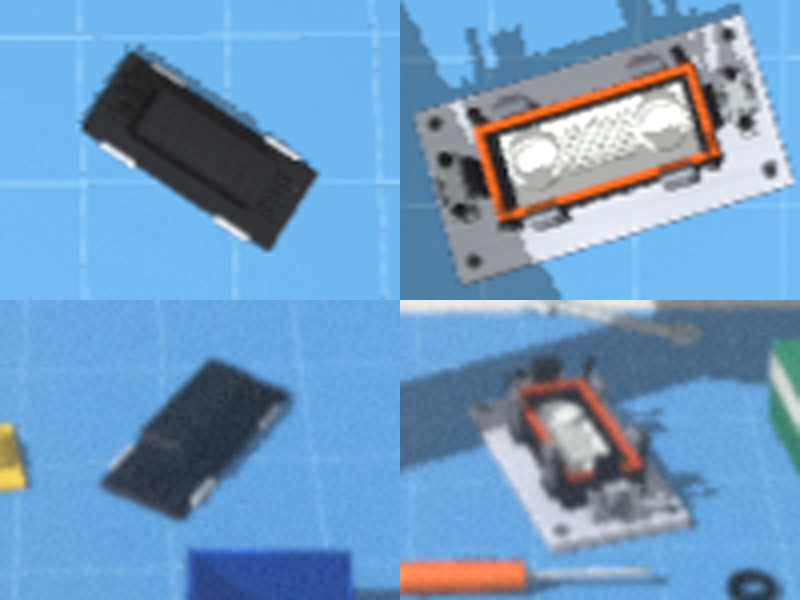

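Crop positions (per tile, px): cover flange corners top (132,52),(83,128),(271,250),(316,174), and side (292,97),(210,57),(103,183),(183,220). Gasket outer corners top (294,64),(78,126),(100,222),(320,157), and side (243,165),(185,78),(121,88),(175,180).

```bash
python3 - <<'E'
from h import *
mt=env.camera_model("top");ms=env.camera_model("side")
def go(T,ot,S,os,z):
    P=[];Q=[]
    for a,b in zip(T,S):
        u=(a[0]+.5)/4-.5+ot[0],(a[1]+.5)/4-.5+ot[1];w=(b[0]+.5)/4-.5+os[0],(b[1]+.5)/4-.5+os[1]
        p,r=tri([(mt,*u),(ms,*w)]);q=atz(mt,*u,z);P.append(p);Q.append(q);print(p.round(1),np.round(r,1),q.round(1))
    P=np.array(P);Q=np.array(Q);c=Q.mean(0)
    for X in(P,Q):
        d=(X[0]+X[3]-X[1]-X[2])/2;e=X[[0,3]].sum(0)
        print("c",X.mean(0).round(1),"ang",np.degrees(np.arctan2(d[1],d[0])).round(1),"sides",[np.linalg.norm((X[i]-X[(i+1)%4])[:2]).round(1) for i in range(4)])
go([(132,52),(83,128),(271,250),(316,174)],(320,180),[(292,97),(210,57),(103,183),(183,220)],(225,240),6)
go([(294,64),(78,126),(100,222),(320,157)],(170,175),[(243,165),(185,78),(121,88),(175,180)],(230,155),44.5)
E
```

```text
[ 579.  -185.2    0.6] [1. 1.] [ 577.1 -184.3    6. ]
[ 524.3 -149.6   10.2] [0.9 0.9] [ 525.7 -150.1    6. ]
[ 444.4 -273.5    5. ] [1. 1.] [ 443.3 -273.3    6. ]
[ 496.  -306.6    0.6] [1.7 1.7] [ 493.8 -305.2    6. ]
c [ 510.9 -228.7    4.1] ang -32.9 sides [np.float64(65.3), np.float64(147.4), np.float64(61.3), np.float64(147.1)]
c [ 510.  -228.2    6. ] ang -33.0 sides [np.float64(61.7), np.float64(148.1), np.float64(59.7), np.float64(146.8)]
[578.9 107.5  43.4] [1. 1.] [577.7 107.3  44.5]
[538.4 246.9  45.9] [0.8 0.8] [537.7 247.1  44.5]
[479.1 231.6  45.4] [3.8 3.8] [475.3 231.6  44.5]
[520.2  90.5  40.7] [3.2 3.2] [516.6  90.1  44.5]
c [529.1 169.1  43.9] ang -73.8 sides [np.float64(145.2), np.float64(61.3), np.float64(146.9), np.float64(61.1)]
c [526.8 169.1  44.5] ang -73.9 sides [np.float64(145.4), np.float64(64.4), np.float64(147.4), np.float64(63.5)]
```

```bash
python3 -m jog '{"jaw":[91,91,91,91,91,91,91,91],"slide":[[-1,-0.61,-0.2],[-1,-0.61,-0.2],[-1,-0.61,-0.2],[-1,-0.61,-0.2],[-1,-0.61,-0.2],[-1,-0.61,-0.2],[-1,-0.61,-0.2],[-1,-0.61,-0.2]],"spin":[0,0,0,0,0,0,0,0]}' 20
python3 -m jog '{"jaw":[91,91,91,91,91,91,91,91],"slide":[[-1,-0.61,0],[-1,-0.61,0],[-1,-0.61,0],[-1,-0.61,0],[-1,-0.61,0],[-1,-0.61,0],[-1,-0.61,0],[-0.8,-0.5,0]],"spin":[0,0,0,0,0,0,0,0]}'
python3 -m jog '{"jaw":[91,91,91,91,91,91,91,91,91,91],"slide":[[0,0,0],[0,0,0],[0,0,0],[0,0,0],[0,0,0],[0,0,0],[0,0,0],[0,0,0],[0,0,0],[0,0,0]],"spin":[1,1,1,1,1,1,1,0.6,0,0]}'
python3 - <<'E'
from h import *
m=env.camera_model("wrist");T=m["camera_from_world"];print(m["fx"],-T[:3,:3].T@T[:3,3],T[2,:3].round(3),T[0,:3].round(3))
print(proj(m,[527,169,44.5]))
E
```

```text
time_s: 1.1
ee_pos: [331.4, 362.2, 262.3]
ee_rot: [180.0, 0.0, 167.0]
force: [1.1, 0.8, -0.6]
gripper_width: 91.2
gripper_force: 0.0
time_s: 1.9
ee_pos: [527.4, 169.6, 261.9]
ee_rot: [-180.0, 0.0, 166.9]
force: [0.0, -0.1, 0.2]
gripper_width: 91.1
gripper_force: 0.0
time_s: 2.9
ee_pos: [526.2, 171.1, 261.9]
ee_rot: [-180.0, -0.0, 106.3]
force: [-0.1, 0.6, 0.9]
gripper_width: 91.1
gripper_force: 0.0
378.4080284733504 [504.81013669 245.57345113 432.7953981 ] [-0.075  0.257  0.964] [0.96 0.28 0.  ]
(np.float64(271.08424495624314), np.float64(179.34573146223673))
```

```bash
python3 - <<'E'
from h import *
import pickle
m=env.camera_model("wrist");pickle.dump((m,env.grab_frame("wrist")),open("w1.pkl","wb"))
E
python3 -m jog '{"jaw":[91,91,91,91,91],"slide":[[-1,0,0],[-1,0,0],[-0.5,0,0],[0,0,0],[0,0,0]],"spin":[0,0,0,0,0]}'
python3 - <<'E'
from h import *
import pickle
m=env.camera_model("wrist");pickle.dump((m,env.grab_frame("wrist")),open("w2.pkl","wb"))
a=pickle.load(open("w1.pkl","rb"));b=pickle.load(open("w2.pkl","rb"))
o=[]
for m,i in(a,b):
    u,v=proj(m,[527,169,44.5]);print(u,v);c=int(u)-100,max(0,min(int(v)-150,120));print(c);o.append(crop(i,*c,200,300,2))
save("w12",np.hstack(o))
E
```

```text
time_s: 3.45
ee_pos: [547.0, 99.5, 261.9]
ee_rot: [-180.0, -0.1, 106.1]
force: [0.5, 0.5, -0.8]
gripper_width: 91.3
gripper_force: 0.0
271.08424495624314 179.34573146223673
(171, 29)
271.035754974413 105.87813995248837
(171, 0)
```

View pics/w12.png

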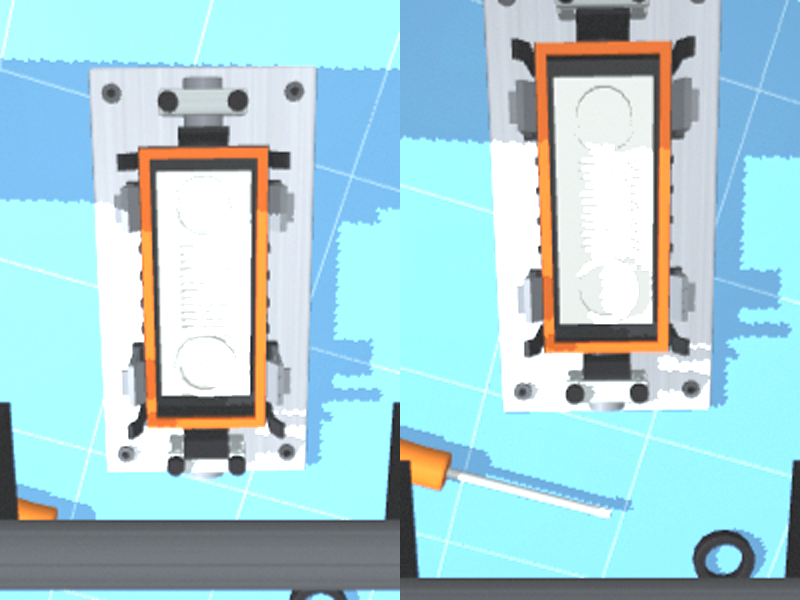

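Wrist crops show the nest with orange gasket corners at view 1 (138,147),(269,146),(267,427),(148,429) and view 2 (135,42),(271,40),(270,352),(145,352). They're slightly skewed with respect to the frame.

```bash
cat >> h.py <<'E'
def orange(i):
    hsv=cv2.cvtColor(i,cv2.COLOR_RGB2HSV);k=cv2.inRange(hsv,(4,150,60),(16,255,255))
    k=cv2.morphologyEx(k,cv2.MORPH_CLOSE,np.ones((3,3)))
    c=max(cv2.findContours(k,cv2.RETR_EXTERNAL,cv2.CHAIN_APPROX_NONE)[0],key=cv2.contourArea)
    h=cv2.convexHull(c);return cv2.approxPolyDP(h,6,True)[:,0]
def rect(obs,ang):
    P=np.array([tri([o[k] for o in obs])[0] for k in range(4)])
    R=[tri([o[k] for o in obs])[1][0] for k in range(4)]
    print(P.round(1),np.round(R,1),"c",P.mean(0).round(1),[np.linalg.norm(P[i]-P[(i+1)%4]).round(1) for i in range(4)])
    for i,j,k,l in((0,1,3,2),(1,2,0,3)):
        d=P[j]-P[i]+P[l]-P[k];print("ang",np.degrees(np.arctan2(d[1],d[0])).round(2))
E
python3 - <<'E'
from h import *
import pickle
o=[]
for n,pts,off in(("w1",[(138,147),(269,146),(267,427),(148,429)],(171,29)),("w2",[(135,42),(271,40),(270,352),(145,352)],(171,0))):
    m,i=pickle.load(open(n+".pkl","rb"));print(orange(i).tolist())
    q=[((u+.5)/2-.5+off[0],(v+.5)/2-.5+off[1]) for u,v in pts];print(q);o.append([(m,*x) for x in q])
rect(o,0)
for oo in o:rect([oo,oo],0) if 0 else print([atz(*x,44.5).round(1) for x in oo],np.mean([atz(*x,44.5) for x in oo],0))
E
```

```text
[[303, 102], [303, 239], [245, 242], [240, 104]]
[(239.75, 102.25), (305.25, 101.75), (304.25, 242.25), (244.75, 243.25)]
[[305, 21], [304, 175], [243, 175], [238, 22]]
[(238.25, 20.75), (306.25, 19.75), (305.75, 175.75), (243.25, 175.75)]
[[475.5 234.9  42.3]
 [537.3 253.5  43.7]
 [581.8 111.1  42.4]
 [519.   94.3  49.2]] [0.2 0.3 0.1 0.1] c [528.4 173.5  44.4] [np.float64(64.6), np.float64(149.2), np.float64(65.4), np.float64(147.4)]
ang 15.85
ang -72.74
[array([475.4, 234.9,  44.5]), array([537.5, 253.6,  44.5]), array([581.5, 111.9,  44.5]), array([519.3,  92.5,  44.5])] [528.44311072 173.20443308  44.5       ]
[array([476. , 234.6,  44.5]), array([537. , 253.2,  44.5]), array([581.3, 111.4,  44.5]), array([518.8,  93.3,  44.5])] [528.27083588 173.13684284  44.5       ]
```

```bash
python3 -m jog '{"jaw":[91,91,91,91,91,91,91,91,91,91],"slide":[[-1,-0.42,0],[-1,-0.42,0],[-1,-0.42,0],[-1,-0.42,0],[-1,-0.42,0],[-1,-0.42,0],[-1,-0.42,0],[-1,-0.42,0],[-1,-0.42,0],[-1,-0.42,0]],"spin":[0,0,0,0,0,0,0,0,0,0]}'
python3 -m jog '{"jaw":[91,91,91,91,91,91,91,91,91],"slide":[[0,0,0],[0,0,0],[0,0,0],[0,0,0],[0,0,0],[0,0,0],[0,0,0],[0,0,0],[0,0,0]],"spin":[1,1,1,1,1,1,0.15,0,0]}'
python3 - <<'E'
from h import *
import pickle
m=env.camera_model("wrist");pickle.dump((m,env.grab_frame("wrist")),open("w3.pkl","wb"))
E
python3 -m jog '{"jaw":[91,91,91,91,91],"slide":[[-1,0,0],[-1,0,0],[-0.5,0,0],[0,0,0],[0,0,0]],"spin":[0,0,0,0,0]}'
python3 - <<'E'
from h import *
import pickle
m=env.camera_model("wrist");pickle.dump((m,env.grab_frame("wrist")),open("w4.pkl","wb"))
a=pickle.load(open("w3.pkl","rb"));b=pickle.load(open("w4.pkl","rb"))
o=[]
for m,i in(a,b):
    u,v=proj(m,[510,-228,6]);print(u,v);c=int(u)-100,max(0,min(int(v)-150,120));print(c);o.append(crop(i,*c,200,300,2))
save("w34",np.hstack(o))
E
```

```text
time_s: 4.5
ee_pos: [509.7, -224.1, 262.0]
ee_rot: [180.0, -0.0, 106.2]
force: [0.2, 0.5, -0.8]
gripper_width: 91.0
gripper_force: 0.0
time_s: 5.4
ee_pos: [509.7, -223.7, 261.9]
ee_rot: [-180.0, -0.0, 57.1]
force: [0.2, 0.7, -0.3]
gripper_width: 91.1
gripper_force: 0.0
time_s: 5.95
ee_pos: [468.9, -286.6, 261.9]
ee_rot: [-180.0, -0.1, 56.9]
force: [0.2, -0.1, 0.7]
gripper_width: 91.2
gripper_force: 0.0
274.6669609111313 173.44004921887583
(174, 23)
274.6610889238548 105.84047214810819
(174, 0)
```

View pics/w34.png

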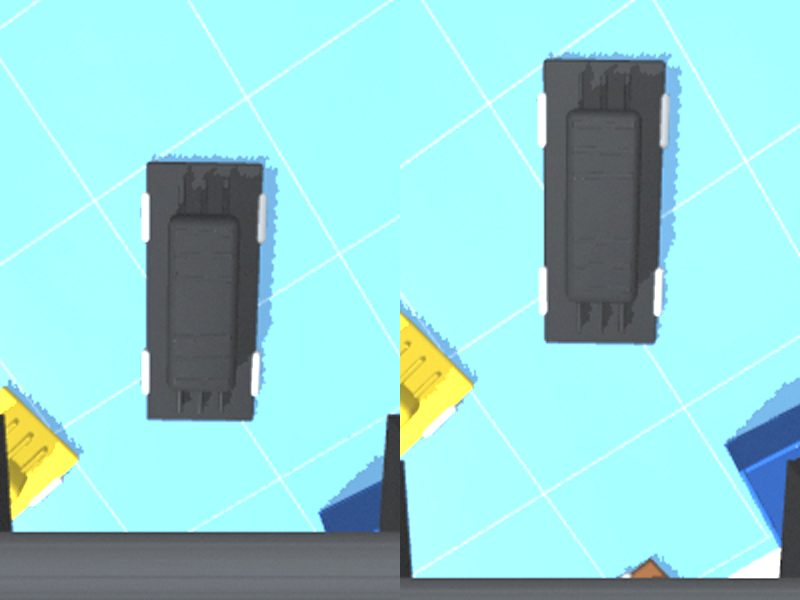

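Cover flange corners: view 1 (147,163),(263,164),(253,420),(146,419) and view 2 (145,61),(265,61),(255,343),(145,342). Dome top: view 1 (169,214),(237,214),(234,388),(168,388) and view 2 (167,110),(240,110),(236,303),(166,302).

```bash
python3 - <<'E'
from h import *
import pickle
V={"w3":([(147,163),(263,164),(253,420),(146,419)],[(169,214),(237,214),(234,388),(168,388)],(174,23)),
"w4":([(145,61),(265,61),(255,343),(145,342)],[(167,110),(240,110),(236,303),(166,302)],(174,0))}
for j,z in((0,6),(1,36)):
    o=[]
    for n in V:
        m,i=pickle.load(open(n+".pkl","rb"));off=V[n][2]
        o.append([(m,(u+.5)/2-.5+off[0],(v+.5)/2-.5+off[1]) for u,v in V[n][j]])
    rect(o,0)
    for oo in o:
        P=np.array([atz(*x,z) for x in oo]);d=P[0]-P[3]+P[1]-P[2];e=P[1]-P[0]+P[2]-P[3]
        print(P.mean(0).round(1),"y ang",np.degrees(np.arctan2(d[1],d[0])).round(2),"x ang",np.degrees(np.arctan2(e[1],e[0])).round(2))
print(env.state()["ee_pos"],env.state()["ee_rot"])
E
```

```text
[[ 526.4 -147.6    3.2]
 [ 579.  -182.2    5.1]
 [ 496.3 -305.9    3.1]
 [ 443.3 -270.5    3.9]] [0.3 0.2 0.2 0.3] c [ 511.2 -226.5    3.8] [np.float64(63.0), np.float64(148.8), np.float64(63.7), np.float64(148.4)]
ang -33.51
ang -123.91
[ 511.4 -226.1    6. ] y ang 56.05 x ang -33.39
[ 511.3 -226.5    6. ] y ang 56.05 x ang -33.31
[[ 522.4 -176.1   22.5]
 [ 553.2 -196.    21.9]
 [ 499.5 -278.2   18.8]
 [ 468.3 -256.7   22.5]] [0.  0.4 0.1 0.2] c [ 510.9 -226.8   21.4] [np.float64(36.7), np.float64(98.2), np.float64(38.1), np.float64(97.1)]
ang -33.77
ang -123.48
[ 512.2 -224.2   36. ] y ang 56.62 x ang -32.87
[ 510.9 -226.5   36. ] y ang 56.33 x ang -33.45
[ 469.11751307 -286.34115322  261.90544665] [ 1.79998034e+02 -5.76255160e-02  5.69736270e+01]
```

```bash
python3 -m jog '{"jaw":[91,91,91,91,91,91,91,91,91,91],"slide":[[0.61,0.03,0],[0.61,0.03,0.3],[0.61,0.03,0.9],[0.61,0,1],[0,0,1],[0,0,1],[0,0,1],[0,0,0.9],[0,0,0],[0,0,0]],"spin":[0.08,0,0,0,0,0,0,0,0,0]}'
python3 - <<'E'
from h import *
s=env.state();print(s["ee_pos"],s["ee_rot"],s["force"])
a=np.radians(s["ee_rot"][2]);d=np.array([511.3,-226.5])-s["ee_pos"][:2]
print((d@[np.cos(a),np.sin(a)])/30,(d@[np.sin(a),-np.cos(a)])/30)
save("w5",env.grab_frame("wrist"))
E
```

```text
time_s: 7.0
ee_pos: [512.0, -226.8, 79.3]
ee_rot: [-180.0, -0.0, 56.4]
force: [0.6, -0.3, 0.2]
gripper_width: 90.7
gripper_force: 0.0
[ 511.99508166 -226.84715517   79.25331121] [-1.79996199e+02 -2.07734590e-02  5.63692367e+01] [ 0.63885428 -0.27369122  0.15791608]
-0.0031971128533982763 -0.025700320930863243
```

View pics/w5.png

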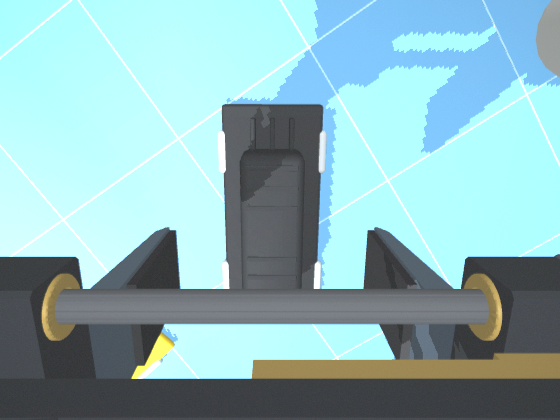

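The cover lies centred between the fingers: dome columns 241–303, finger tips at 178 and 367. I'll descend and grip.

```bash
python3 -m jog '{"jaw":[91,91,91,91,91,91],"slide":[[0,-0.02,1],[0,0,0.7],[0,0,0.35],[0,0,0.2],[0,0,0],[0,0,0]],"spin":[0,0,0,0,0,0]}' 30
python3 -m jog '{"jaw":[80,70,60,52,48,45,43,41,39,38],"slide":[[0,0,0],[0,0,0],[0,0,0],[0,0,0],[0,0,0],[0,0,0],[0,0,0],[0,0,0],[0,0,0],[0,0,0]],"spin":[0,0,0,0,0,0,0,0,0,0]}' 30
```

```text
time_s: 7.65
ee_pos: [511.7, -227.5, 12.5]
ee_rot: [179.9, -0.0, 56.3]
force: [-0.2, -0.1, 0.3]
gripper_width: 90.7
gripper_force: 0.0
time_s: 8.65
ee_pos: [511.0, -227.2, 11.4]
ee_rot: [180.0, -0.0, 56.3]
force: [0.3, -0.5, -0.4]
gripper_width: 38.0
gripper_force: 0.2
```

```bash
python3 -m jog '{"jaw":[38.5,38.5,36,33,30,30,30],"slide":[[0,0,0.1],[0,0,0],[0,0,0],[0,0,0],[0,0,0],[0,0,0],[0,0,0]],"spin":[0,0,0,0,0,0,0]}' 32
python3 -m jog '{"jaw":[30,30,30,30],"slide":[[0,0,-0.3],[0,0,-0.7],[0,0,-1],[0,0,0]],"spin":[0,0,0,0]}'
```

```text
time_s: 9.35
ee_pos: [510.7, -227.1, 8.4]
ee_rot: [-180.0, -0.0, 56.3]
force: [-0.0, -0.2, -1.6]
gripper_width: 37.9
gripper_force: 32.0
time_s: 9.75
ee_pos: [513.6, -228.5, 72.7]
ee_rot: [179.5, -0.1, 56.3]
force: [1.4, 0.1, -1.0]
gripper_width: 37.3
gripper_force: 32.0
```

```bash
python3 -m jog '{"jaw":[30,30,30,30,30,30,30,30,30],"slide":[[0,0,-1],[0.3,-0.19,-1],[0.7,-0.43,-0.6],[1,-0.61,0],[1,-0.61,0],[1,-0.61,0],[1,-0.61,0],[1,-0.61,0],[1,-0.61,0]],"spin":[0,0,0,0,0,0,0,0,0]}'
python3 -m jog '{"jaw":[30,30,30,30,30,30],"slide":[[1,-0.61,0],[1,-0.61,0],[1,-0.61,0],[0.8,-0.49,0],[0.4,-0.24,0],[0,0,0]],"spin":[0,0,0,0,0,0]}'
python3 -m jog '{"jaw":[30,30,30,30,30,30,30,30,30],"slide":[[0,0,0],[0,0,0],[0,0,0],[0,0,0],[0,0,0],[0,0,0],[0,0,0],[0,0,0],[0,0,0]],"spin":[-0.5,-1,-1,-1,-1,-1,-0.86,0,0]}'
python3 - <<'E'
from h import *
s=env.state();print(s["ee_pos"],s["ee_rot"],s["force"],s["gripper_width"])
save("w6",env.grab_frame("wrist"))
E
```

```text
time_s: 10.65
ee_pos: [519.9, 20.2, 146.1]
ee_rot: [-180.0, 0.0, 56.3]
force: [-0.2, 0.7, -1.6]
gripper_width: 37.7
gripper_force: 32.0
time_s: 11.25
ee_pos: [526.2, 167.3, 146.1]
ee_rot: [-180.0, 0.0, 56.4]
force: [0.0, 0.5, -1.5]
gripper_width: 37.8
gripper_force: 32.0
time_s: 12.15
ee_pos: [526.4, 165.1, 146.4]
ee_rot: [-180.0, 0.0, 107.0]
force: [-0.3, 0.1, -0.7]
gripper_width: 37.8
gripper_force: 32.0
[526.36985988 165.05869658 146.37565239] [-1.79976210e+02  1.93961763e-02  1.06978689e+02] [-0.2832413   0.11566072 -0.66066207] 37.84253167969413
```

View pics/w6.png

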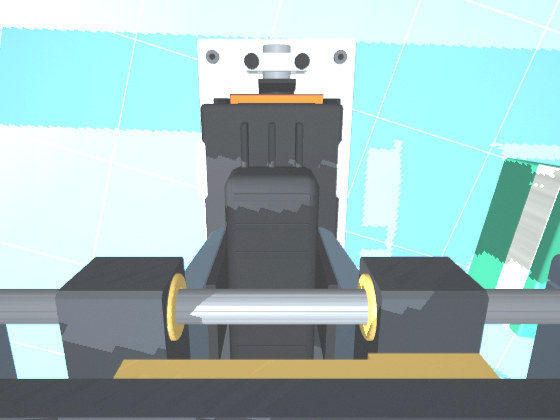

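Held cover: its far flange edge runs (202,106)–(343,106). Behind it are the gasket's far edge (231–323, row 95) and the plate's far edge (197,39)–(355,39).

```bash
python3 - <<'E'
from h import *
m=env.camera_model("wrist");s=env.state();t=s["ee_pos"]
a=np.radians(s["ee_rot"][2]);X=np.array([np.cos(a),np.sin(a)]);Y=np.array([np.sin(a),-np.cos(a)])
for n,u,v,z in(("fl",202,106,t[2]-2.4),("fr",343,106,t[2]-2.4),("gl",231,95,44.5),("gr",323,95,44.5),("pl",197,39,12),("pr",355,39,12),("s1",212,56,12),("s2",341,56,12)):
    p=atz(m,u,v,z)[:2];print(n,p.round(1),"tool",((p-t[:2])@X).round(1),((p-t[:2])@Y).round(1))
d=np.array([528.4,173.2])-t[:2];print(d@X/30,d@Y/30)
E
```

```text
fl [475.5 228.2] tool 75.0 -30.3
fr [535.2 246.5] tool 75.1 32.1
gl [476.4 234.6] tool 80.9 -27.5
gr [537.3 253.3] tool 81.0 36.1
pl [438.2 265.3] tool 121.4 -55.1
pr [550.9 299.9] tool 121.5 62.8
s1 [451.9 257.1] tool 109.6 -44.4
s2 [545.  285.6] tool 109.6 52.9
0.23252029969155402 0.1396791307593756
```

```bash
python3 -m jog '{"jaw":[30,30,30,30,30,30,30],"slide":[[0.227,0.117,0],[0,0,0.5],[0,0,0.8],[0,0,0.6],[0,0,0.3],[0,0,0],[0,0,0]],"spin":[0,0,0,0,0,0,0]}'
python3 - <<'E'
from h import *
m=env.camera_model("wrist");s=env.state();t=s["ee_pos"];print(t,s["ee_rot"],s["force"],s["torque"])
save("w7",env.grab_frame("wrist"))
E
```

```text
time_s: 12.9
ee_pos: [528.4, 174.1, 81.0]
ee_rot: [179.9, -0.0, 107.2]
force: [0.1, -0.0, -0.8]
gripper_width: 37.7
gripper_force: 32.0
[528.38828428 174.11975424  81.01894357] [ 1.79932819e+02 -5.17164009e-03  1.07180901e+02] [ 0.06377465 -0.03265788 -0.8081078 ] [-0.1164397   0.01435346  0.05520228]
```

View pics/w7.png

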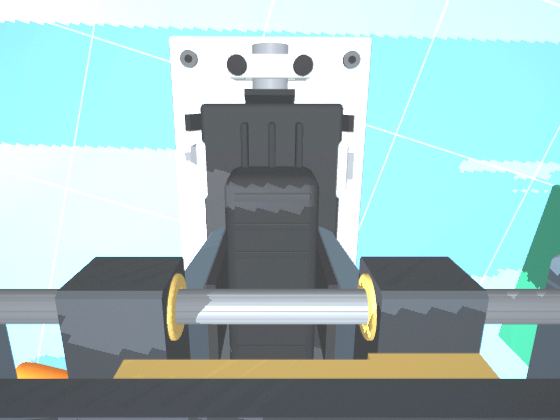

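The guides are symmetric about column 270 (corner guides 185–355), and the flange is centred at 272.5. I'll shift about 1 mm in tool -y, then go down.

```bash
python3 -m jog '{"jaw":[30,30,30,30,30],"slide":[[0,-0.035,0],[0,0,0.15],[0,0,0.15],[0,0,0.1],[0,0,0]],"spin":[0,0,0,0,0]}'
python3 -m jog '{"jaw":[30,30,30],"slide":[[0,0,0.1],[0,0,0.07],[0,0,0]],"spin":[0,0,0]}'
```

```text
time_s: 13.45
ee_pos: [526.3, 173.3, 67.8]
ee_rot: [-179.9, -0.0, 107.2]
force: [0.0, -1.0, -1.2]
gripper_width: 38.2
gripper_force: 32.0
time_s: 13.75
ee_pos: [527.3, 173.0, 63.2]
ee_rot: [180.0, 0.0, 107.2]
force: [1.2, -2.5, -2.4]
gripper_width: 37.7
gripper_force: 32.0
```

```bash
python3 -m jog '{"jaw":[30,30],"slide":[[0,0,0.07],[0,0,0]],"spin":[0,0]}'
python3 -m jog '{"jaw":[30,30],"slide":[[0,0,0.05],[0,0,0]],"spin":[0,0]}'
```

```text
time_s: 13.95
ee_pos: [527.2, 173.0, 61.3]
ee_rot: [180.0, 0.0, 107.2]
force: [2.6, -3.8, -0.5]
gripper_width: 38.0
gripper_force: 32.0
time_s: 14.15
ee_pos: [527.3, 173.1, 60.2]
ee_rot: [179.9, 0.0, 107.2]
force: [1.8, -5.1, 2.2]
gripper_width: 37.9
gripper_force: 32.0
```

```bash
python3 -m jog '{"jaw":[30,30],"slide":[[-0.04,0,0.04],[0,0,0]],"spin":[0,0]}'
python3 -m jog '{"jaw":[30,30],"slide":[[0,0,0.05],[0,0,0]],"spin":[0,0]}'
```

```text
time_s: 14.35
ee_pos: [527.4, 172.9, 59.1]
ee_rot: [179.9, -0.1, 107.2]
force: [0.2, -1.1, 4.8]
gripper_width: 37.7
gripper_force: 32.0
time_s: 14.55
ee_pos: [527.6, 173.0, 57.9]
ee_rot: [179.9, -0.1, 107.2]
force: [-0.3, -0.8, 6.7]
gripper_width: 37.8
gripper_force: 32.0
```

```bash
for i in 1; do python3 -m jog '{"jaw":[30,30],"slide":[[0,0,0.04],[0,0,0]],"spin":[0,0]}'; done
python3 -m jog '{"jaw":[30,30],"slide":[[0,0,0.04],[0,0,0]],"spin":[0,0]}'
```

```text
time_s: 14.75
ee_pos: [527.4, 173.0, 56.4]
ee_rot: [179.9, -0.1, 107.2]
force: [1.3, -0.6, 4.1]
gripper_width: 37.5
gripper_force: 32.0
time_s: 14.95
ee_pos: [526.6, 172.7, 53.6]
ee_rot: [-179.9, -0.1, 107.2]
force: [2.3, 0.9, -6.1]
gripper_width: 37.5
gripper_force: 32.0
```

```bash
python3 -m jog '{"jaw":[30,30,30],"slide":[[0,0,0.03],[0,0,0],[0,0,0]],"spin":[0,0,0]}'
python3 -m jog '{"jaw":[30,30,30],"slide":[[0,0,0.03],[0,0,0],[0,0,0]],"spin":[0,0,0]}'
```

```text
time_s: 15.25
ee_pos: [526.7, 172.4, 52.8]
ee_rot: [-179.9, -0.0, 107.2]
force: [1.4, 0.9, -8.3]
gripper_width: 37.6
gripper_force: 32.0
time_s: 15.55
ee_pos: [526.8, 172.4, 52.6]
ee_rot: [-180.0, -0.0, 107.2]
force: [1.3, 1.6, -7.9]
gripper_width: 37.9
gripper_force: 32.0
```

```bash
python3 -m jog '{"jaw":[30,30,30],"slide":[[0,0,0.03],[0,0,0],[0,0,0]],"spin":[0,0,0]}'
python3 -m jog '{"jaw":[30,30,30],"slide":[[0,0,0.03],[0,0,0],[0,0,0]],"spin":[0,0,0]}'
```

```text
time_s: 15.85
ee_pos: [527.2, 172.3, 52.4]
ee_rot: [180.0, 0.0, 107.2]
force: [-0.1, 0.3, -2.2]
gripper_width: 37.8
gripper_force: 32.0
time_s: 16.15
ee_pos: [527.2, 172.3, 51.6]
ee_rot: [180.0, 0.0, 107.2]
force: [-0.9, -0.2, 2.8]
gripper_width: 37.6
gripper_force: 32.0
```

```bash
python3 - <<'E'
from h import *
w=env.grab_frame("wrist");t=env.grab_frame("side");tt=env.grab_frame("top")
save("fit",np.hstack([cv2.resize(crop(w,150,20,240,280,2),(440,513)),np.vstack([crop(t,225,145,90,64,4),crop(tt,180,180,90,64,4)])[:513]]))
E
```

```text
Traceback (most recent call last):
ValueError: all the input array dimensions except for the concatenation axis must match exactly, but along dimension 0, the array at index 0 has size 513 and the array at index 1 has size 512
```

```bash
python3 -m jog '{"jaw":[30,30,30],"slide":[[0,0,0.025],[0,0,0],[0,0,0]],"spin":[0,0,0]}'
python3 -m jog '{"jaw":[30,30,30],"slide":[[0,0,0.02],[0,0,0],[0,0,0]],"spin":[0,0,0]}'
```

```text
time_s: 16.6
ee_pos: [527.2, 172.3, 50.8]
ee_rot: [180.0, 0.0, 107.2]
force: [-2.0, -0.7, 6.5]
gripper_width: 37.7
gripper_force: 32.0
time_s: 16.9
ee_pos: [527.2, 172.3, 50.5]
ee_rot: [180.0, 0.0, 107.2]
force: [-2.4, 0.3, 7.8]
gripper_width: 37.7
gripper_force: 32.0
```

```bash
python3 - <<'E'
from h import *
w=env.grab_frame("wrist");t=env.grab_frame("side");tt=env.grab_frame("top")
save("fit",np.hstack([cv2.resize(crop(w,150,20,240,280,2),(439,512)),np.vstack([crop(t,225,145,90,64,4),crop(tt,180,180,90,64,4)])]))
E
```

```text
(no output)
```

View pics/fit.png

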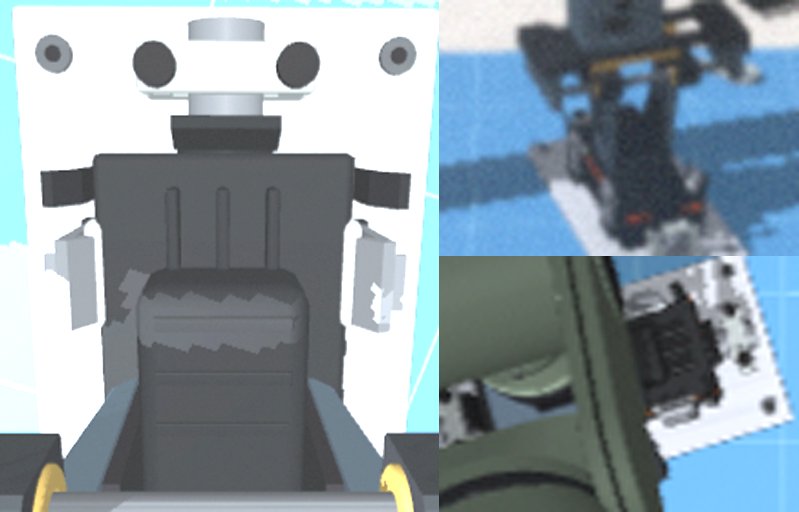

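The flange sits between the guides at the same place in the hand as before, so there is no tilt or slip. The far latches at (80,280) and (375,280) are closed over the beads. The push is about 9 N net at the expected depth. I'll check it holds steady, then hand in.

```bash
python3 -m jog '{"jaw":[30,30,30,30,30],"slide":[[0,0,0.01],[0,0,0],[0,0,0],[0,0,0],[0,0,0]],"spin":[0,0,0,0,0]}' && python3 - <<'E'
from workcell import env
s=env.state();print(s["ee_pos"],s["force"],s["torque"]);
if 6<s["force"][2]<14: print(env.job_done())
E
```

```text
time_s: 17.55
ee_pos: [527.2, 172.3, 50.3]
ee_rot: [180.0, 0.0, 107.2]
force: [-1.8, -1.2, 8.5]
gripper_width: 37.5
gripper_force: 32.0
[527.2177035  172.30589168  50.28844115] [-1.80330937 -1.22565116  8.51443385] [-0.2366413   0.48922252  0.01360024]
the job is handed in; nothing more can be done
None
```

I handed the job in at about 17.6 s: the cover is pressed onto the closure, held with a 32 N grip and a net push of about 10 N. The sudden drop in push came where the latches should snap. I saw only the two far latches closed over the beads; for the near two I rely on that drop, the depth reached and the cover sitting level.

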